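# Seat a heat-sink bracket in the bonding fixture and hold it pressed home

### The arm

A 6-joint arm with a two-finger parallel gripper is mounted at the origin on the work surface. World frame = base frame: x ahead of the robot, y to its left, z up, the work surface at z = 0. Lengths are in m, angles in rad, forces in N, time in s.
With the tool pointing down it reaches from about 0.35 to 1 m from the base axis. Payload 7.1 kg.
Tool frame: the origin (TCP) lies on the mounting face of the last link; the fingertips stand 173 mm ahead of it and the grasp point (between the pads) lies 155 mm ahead of it; z points along the fingers, y is the line along which they close (so a half turn about z gives the same grasp; the last joint's range is limited). The gripper opens to 85 mm and grips with 20 to 120 N. Pads are 22 mm wide; open, the fingers measure 114 mm over their backs; the gripper's body (76 mm by 85 mm) begins 54 mm behind the grasp point. The pads swing forward as they close: fully open they stand 13 mm farther back than shut.
Start: joints at [-1.156, 0.423, 1.63, -0, 1.089, -0.019], TCP at [0.263, -0.567, 0.405] pointing down, gripper open.
Joint ranges: [-3, 3], [-0.9, 2.11], [0.09, 2.58], [-1.31, 4.45], [0.11, 2.69], [-2.54, 2.54]. Speed limits (rad/s): [2.39, 2.39, 3.01, 3.14, 3.14, 3.14].

### API

Orientations are given as a rotation vector (axis times angle).
In Python, from workcell import ctrl gives the robot as it stands. The module is installed in compiled form; this text tells all that it offers.
- The arm moves only by the tool step_arm, never from a script. Its argument "deltas" is a list of rows, each a list of 5 numbers: the opening, from -1 (shut) to 1 (fully open), then the shift along the tool's x, y, z in mm, then the turn about the tool's z in degrees. A call has 1 to 12 rows; each row shifts and turns the commanded pose from where the row before left it, along the tool's axes as they then stand; what a row does not reach is not made up. A row lasts 1/8 s, in which the tool goes at most 62.5 mm and 10.7 degrees, less where a joint would pass 70% of its speed; a pose out of reach is approached as far as the arm can. A call with a gripper value outside its range is refused whole. The fingers move at their own pace and stop on an object; "newtons" is the grip in N (left out, the last holds). Time passes only in rows, so rows that do not move let the fingers close. It gives the time, the measured TCP pose, the force, the opening and the grip force at its end, in the units of the state.
- ctrl.get_state(): the state, without advancing time (a new reading comes with each control period).
- ctrl.read_camera(name): name is "scene" or "top" or "wrist"; returns a dict with "frame" (400x640x3 uint8, red, green, blue), "intrinsics" (3x3 intrinsics, pixels), "R" (3x3) and "t" (3): a world point X has camera coordinates R X + t; the wrist camera has in their place "hand_eye" (4x4, takes a point from camera to tool coordinates, whose origin is the TCP and whose axes are the flange's). Camera axes: x right, y down, z forward; pixel columns grow to the right and rows downward; lengths in m; the calibration is good to about 2 mm. A picture is of the moment at which its call begins: read the wrist's pose just before it. There is no depth.
- ctrl.close_job(): hands the job in; it is judged then, once.
The state is a dict: "time": time; "joint_pos": joint angles; "dq": joint speeds; "joint_efforts": joint torques, N m; "tcp_pos": TCP position; "orientation": TCP orientation; "force": force on the tool from outside, world axes, zero at the start; "ft_torque": the same for the moment, N m; "grip_width": finger opening in m; "gripper_force": force on a finger pad.
Only numpy, scipy, OpenCV 4.12 (cv2) and the standard library are available. Lean on these libraries where they do the work, as an engineer would, in place of code of your own. Each camera call takes 0.05 s, during which the arm holds its last target. There are 200 camera calls.

### The job

Pick up the aluminium L-shaped heat-sink bracket from the bench, stand it on the raised ledge of the bonding fixture with its foot down, its upright flat against the fence and its left end butted against the stop block, and let go of it. Then push the fingers into the bracket's inside corner, bearing down on the foot and back on the upright, so that one steady, firm but moderate diagonal push presses the bracket onto the ledge and against the fence at once, and finish while still holding that push. Leave the jar, the screwdriver and the battery pack where they are.

Things in the scene. Friction and masses are not known exactly. Their poses are not given: they have to be found in the camera images.
- bracket_mid (a point): Aluminium L bracket, about 0.2 kg, 80 mm long (y), 42 deep (x), 64 tall, starts standing on its foot. Upright: plate 10 mm thick, 80 x 64, at the back. Foot: 8 mm thick, runs 32 mm forward of the upright. This point: centre of the upright plate (mid-length, mid-thickness, 32 mm above the underside). x points backward, away from the foot; y along the length to the left end; z up.
- bracket: The same bracket; origin at the centre of its 42 x 80 mm underside, axes as for bracket_mid (which lies 16 mm along +x and 32 mm up from here).
- foot: The bracket's foot plate (one rigid piece with the bracket); same origin and axes as bracket. Its upper face is 8 mm above the underside and reaches from 21 mm in front of the origin (-x) to the upright's front face 11 mm behind it (+x).
- bracket_heel (a point): The bracket's bottom back edge, at mid-length: underside of the foot, back face of the upright. Axes as the bracket's.
- bracket_end (a point): The centre of the bracket's left (+y) end, 12 mm above its underside. Axes as the bracket's.
- fixture: Steel bonding fixture screwed to the bench: base plate 120 x 260 x 12 mm (x, y, z). Origin at the centre of its underside. Axes: x horizontally from the front towards the fence, roughly away from the robot, y along the ledge to the left, z up. It carries the ledge, the fence and (on the ledge) the stop block. Nothing on it moves.
- ledge: Fixed polished steel ledge (friction about 0.3), the narrow raised support: 240 mm long, its flat top 46 mm wide and 50 mm above the bench, from the fence's front face forward. Origin and axes as the fixture's. In the final hold it bears 6 to 60 N; 10 to 20 N is right. Friction here takes up part of the backward push, so push back somewhat harder than down.
- fence: Fixed upright steel plate at the back of the ledge: 14 mm thick, 240 mm long, rising 36 mm above the ledge top (so the top 28 mm of a seated bracket's upright stands clear above it). Origin and axes as the fixture's. In the final hold the bracket should press on it with about 3 to 60 N; 6 to 15 N is right.
- corner (a point): The point on the line where ledge top and fence front face meet, at mid-length, 20 mm along the fixture's +x and 50 mm up from its origin. Axes as the fixture's. A seated bracket's heel lies on this line.
- stop: Fixed steel stop block on the left part of the ledge, 34 x 30 x 24 mm (x, y, z) with a 16 mm round screw head standing 10 mm above it; its place along the ledge varies. Origin at the centre of its underside, axes as the fixture's.
- stop_face (a point): The centre of the stop block's right-hand face (facing -y), 12 mm above the ledge. Axes as the fixture's. The bracket's left end belongs against this face.
- jar: Bystander: a small grey screw jar 48 mm in diameter, 60 mm tall. Origin at the centre of its underside.
- screwdriver: Bystander: a screwdriver lying on the bench beyond the work. Its origin is under its middle.
- battery: Bystander: a beige battery pack 60 x 100 x 35 mm. Origin at the centre of its underside.
There are look-alikes about, which are no part of the job. What is shaped like the bracket but brown is not meant.

How it is judged:
On the way:
1. the bracket stands upright on the ledge, at the fence, and has been let go (x of bracket_heel in the frame of corner above -0.015 m and z of bracket_heel in the frame of corner between -0.004 and 0.004 m and angle between bracket's own z axis and vertical below 0.08 rad and contact force between bracket and ledge above 0.5 N and contact force between each of the arm, the fingers and bracket below 0.05 N), for 0.2 s.
At the end, for the whole second after the job is handed in: Stood on the ledge and let go first. At the end fingers push on the foot (over 3 N); bracket upright and parallel to fence (0.04 rad), heel within 3 mm of the corner line, left end within 5 mm of the stop; it presses on the ledge with 6-60 N and the fence with 3-60 N, at rest (x of bracket_heel in the frame of corner between -0.003 and 0.003 m and z of bracket_heel in the frame of corner between -0.003 and 0.003 m and angle between bracket's own z axis and vertical below 0.04 rad and angle between the x axis of bracket and the x axis of fixture, either way round below 0.04 rad and y of bracket_end in the frame of stop_face between -0.005 and 0.003 m and contact force between bracket and ledge between 6 and 60 N and contact force between bracket and fence between 3 and 60 N and contact force between the fingers and foot above 3 N and linear speed of bracket below 0.01 m/s); the arm keeps its last pose, push and grip.
It fails at once if the jar is disturbed (distance of jar from where it was at the start of the episode above 0.02 m).
It fails at once if the screwdriver is disturbed (distance of screwdriver from where it was at the start of the episode above 0.02 m).
It fails at once if the battery pack is disturbed (distance of battery from where it was at the start of the episode above 0.02 m).
It also fails if it takes over 48 s, if anything falls off the work surface, if the arm or the gripper's body presses on something with over 40 N, if the wrist force passes 120 N, or if a joint passes its speed limit or range.

## Working session

There is one attempt and no reset: what is moved stays moved. The work goes in short steps, Python scripts to look and compute and a tool call to move; the robot and the scene stay as the last step left them, time stands still between calls to the robot, and variables do not carry over. Pictures are saved under pics/ and viewed, at most 10 in all, crops included, and the job is handed in when it is done.

Besides the shell and the picture viewer there is one more tool, called after "Emit:" in YAML: its name, and indented under it one key for each argument. step_arm: Moves the arm, as the interface text tells. Its arguments: {"type":"object","properties":{"deltas":{"type":"array"},"newtons":{"type":"number"}},"required":["deltas"]}

```bash
mkdir -p pics
cat > h.py <<'E'
import numpy as np,cv2
from workcell import ctrl
from scipy.spatial.transform import Rotation as Ro
def cam(n):
    s=ctrl.get_state(); c=ctrl.read_camera(n)
    if n=="wrist":
        T=np.eye(4);T[:3,:3]=Ro.from_rotvec(s["orientation"]).as_matrix();T[:3,3]=s["tcp_pos"]
        W=T@np.array(c["hand_eye"]); R=W[:3,:3].T; t=-R@W[:3,3]
    else: R=np.array(c["R"]);t=np.array(c["t"])
    return c["frame"],np.array(c["intrinsics"]),R,t
def ray(K,R,t,u,v,z):
    d=R.T@np.linalg.inv(K)@np.array([u,v,1.]);o=-R.T@t
    return o+d*(z-o[2])/d[2]
def proj(K,R,t,X):
    p=K@(R@np.array(X)+t);return p[:2]/p[2]
def save(n,f): cv2.imwrite("pics/"+n+".png",f[...,::-1])
E
python3 - <<'E'
from h import *
s=ctrl.get_state();print({k:np.round(v,3).tolist() for k,v in s.items()});print(np.round(Ro.from_rotvec(s["orientation"]).as_matrix(),2))
for n in("scene","top"):
    f,K,R,t=cam(n);save(n+"0",f);np.savez(n+"0.npz",f=f,K=K,R=R,t=t);print(n,np.round(-R.T@t,2),K[0,0])
E
```

```text
{'time': 0.0, 'joint_pos': [-1.156, 0.424, 1.631, 0.0, 1.089, -0.019], 'dq': [0.002, -0.0, -0.001, -0.001, -0.002, -0.002], 'joint_efforts': [0.002, -55.738, -28.174, 0.0, 0.007, 0.0], 'tcp_pos': [0.263, -0.567, 0.404], 'orientation': [-3.066, -0.676, 0.0], 'force': [0.504, -0.321, 0.479], 'ft_torque': [-0.029, -0.052, 0.021], 'gripper_force': 0.0, 'grip_width': 0.086}
[[ 0.91  0.42 -0.  ]
 [ 0.42 -0.91  0.  ]
 [ 0.   -0.   -1.  ]]
scene [0.99 0.69 0.77] 471.71392093743015
top [0.48 0.   0.98] 432.1985301867039
```

View pics/top0.png

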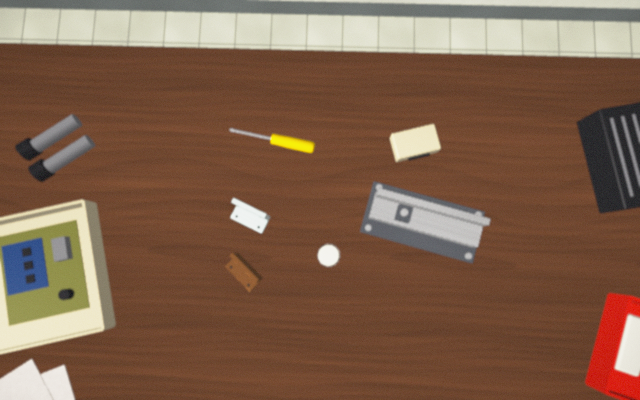

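View pics/scene0.png

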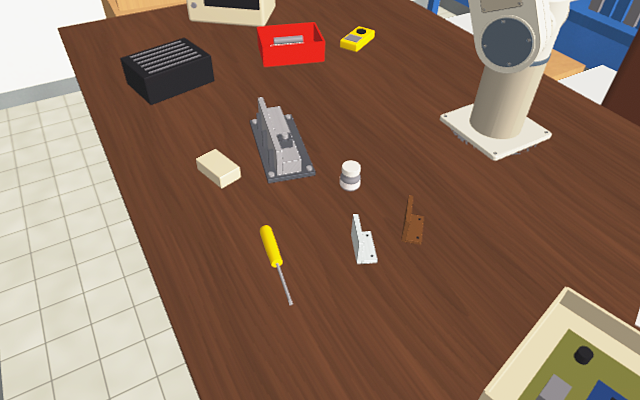

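Top view: silver bracket at (250,216), brown look-alike (243,272), jar (328,255), fixture (425,222) with the stop at (404,212), screwdriver (272,140), battery (415,142). I'll zoom in on the bracket and fixture.

Run:
```python
from h import *
f=np.load("top0.npz")["f"]
a=cv2.resize(f[190:242,222:278],None,fx=7,fy=7,interpolation=cv2.INTER_CUBIC)
b=cv2.resize(f[175:270,352:496],None,fx=5.5,fy=5.5,interpolation=cv2.INTER_CUBIC)
save("ca",a);save("cb",b);print(a.shape,b.shape)
```

```text
(364, 392, 3) (522, 792, 3)
```

View pics/ca.png

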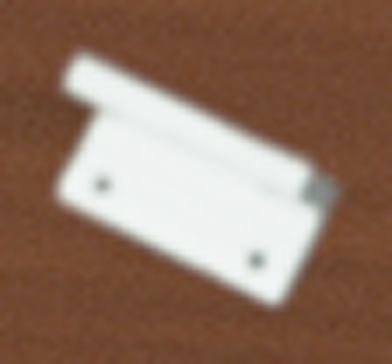

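View pics/cb.png

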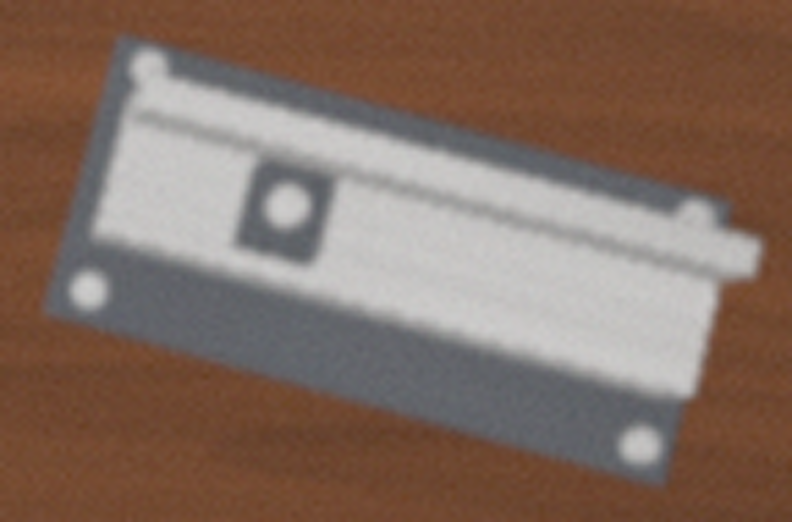

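```bash
cat > m.py <<'E'
from h import *
d=np.load("top0.npz");K,R,t=d["K"],d["R"],d["t"]
def P(x,y,z,s,u0,v0): return ray(K,R,t,(x+.5)/s-.5+u0,(y+.5)/s-.5+v0,z)
A=lambda x,y,z:P(x,y,z,7,222,190)
B=lambda x,y,z:P(x,y,z,5.5,352,175)
pr=lambda n,v:print(n,np.round(v,4))
lb,lf,rf,rb=A(82,52,.064),A(62,90,.064),A(300,200,.064),A(315,165,.064)
f1,f2=A(58,195,.008),A(277,305,.008)
pr("up len",[np.linalg.norm(lb-rb),np.linalg.norm(lf-rf),np.linalg.norm(lb-lf),np.linalg.norm(f1-f2)])
yaw=lambda l,r:np.degrees(np.arctan2(-(l-r)[0],(l-r)[1]))
pr("br yaw",[yaw(lb,rb),yaw(lf,rf),yaw(f1,f2)])
pr("upright mid",(lb+lf+rf+rb)/4); pr("foot front mid",(f1+f2)/2)
c=[B(120,38,.012),B(45,313,.012),B(660,485,.012),B(725,200,.012)]
pr("base yaw",[yaw(c[0],c[3]),yaw(c[1],c[2])]);pr("base ctr",sum(c)/4);pr("sz",[np.linalg.norm(c[0]-c[1]),np.linalg.norm(c[0]-c[3])])
l,r=B(135,118,.086),B(757,278,.086);pr("fence",[*l,*r,yaw(l,r)])
l,r=B(95,238,.05),B(690,397,.05);pr("ledge front",[*l,*r,yaw(l,r)])
s=[B(257,160,.074),B(335,178,.074),B(312,262,.074),B(235,243,.074)];pr("stop ctr",sum(s)/4);pr("stop R face mid",(s[1]+s[2])/2);pr("syaw",[yaw(s[0],s[1]),yaw(s[3],s[2])])
jt=ray(K,R,t,328,255,.06);pr("jar",jt)
E
python3 m.py
```

```text
up len [0.0803 0.0812 0.0131 0.0802]
br yaw [-24.1397 -23.0419 -24.7556]
upright mid [0.5802 0.1808 0.064 ]
foot front mid [0.5459 0.1967 0.008 ]
base yaw [-13.6835 -14.0306]
base ctr [ 0.5656 -0.2006  0.012 ]
sz [0.1182 0.2556]
fence [  0.6098  -0.0896   0.086    0.5554  -0.3244   0.086  -13.0343]
ledge front [  0.5668  -0.0783   0.05     0.5112  -0.3107   0.05   -13.4499]
stop ctr [ 0.5772 -0.1487  0.074 ]
stop R face mid [ 0.574  -0.1636  0.074 ]
syaw [-11.5682 -12.3668]
jar [0.4844 0.0078 0.06  ]
```

Emit:
step_arm:
  deltas:
    - [1,43,-39,0,0]
    - [1,43,-39,0,0]
    - [1,43,-39,0,0]
    - [1,43,-39,0,0]
    - [1,43,-39,0,0]
    - [1,43,-39,0,0]
    - [1,43,-39,0,0]
    - [1,43,-39,0,0]
    - [1,43,-39,0,0]
    - [1,43,-39,0,0]
    - [1,43,-39,0,0]
    - [1,43,-39,0,0]

```text
time: 1.6
tcp_pos: [0.5346, 0.0764, 0.4046]
orientation: [3.068, 0.677, -0.0]
force: [1.0, -0.3, 0.4]
grip_width: 0.0854
gripper_force: 0.0
```

Emit:
step_arm:
  deltas:
    - [1,43,-39,0,0]
    - [1,43,-39,0,0]
    - [1,0,0,40,-10.3]
    - [1,0,0,40,-10.3]
    - [1,0,0,40,-10.3]
    - [1,0,0,0,-10.3]
    - [1,0,0,0,0]

```text
time: 2.48
tcp_pos: [0.5793, 0.1813, 0.2839]
orientation: [-2.635, -1.71, 0.002]
force: [-0.2, 0.2, 0.2]
grip_width: 0.0855
gripper_force: 0.0
```

Run:
```python
from h import *
s=ctrl.get_state();print(s["time"],np.round(s["tcp_pos"],4));M=Ro.from_rotvec(s["orientation"]).as_matrix();print(np.round(M,3),s["joint_pos"])
f,K,R,t=cam("wrist");save("w1",f);np.savez("w1.npz",f=f,K=K,R=R,t=t);print(-R.T@t)
```

```text
2.475 [0.5793 0.1813 0.2839]
[[ 0.407  0.913 -0.002]
 [ 0.913 -0.407 -0.   ]
 [-0.001 -0.001 -1.   ]] [2.83765871e-01 5.53526874e-01 1.74353425e+00 4.23418040e-05
 8.46093003e-01 7.03269663e-01]
[0.60998603 0.2493982  0.25191263]
```

View pics/w1.png

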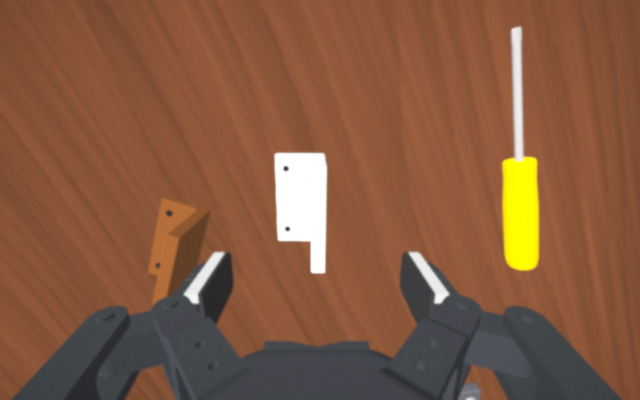

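Wrist view: the bracket is between the fingers, aligned. Its upright's top runs along u≈310–326, near end v≈272, far end v≈153.

Run:
```python
from h import *
d=np.load("w1.npz");f,K,R,t=d["f"],d["K"],d["R"],d["t"]
g=(f.min(2)>200);
for v in(160,200,230,250,265,270,274):
    u=np.where(g[v,270:335])[0]+270; print(v,u.min() if len(u) else 0,u.max() if len(u) else 0)
tp=np.array([.5793,.1813]);M=np.array([[.407,.913],[.913,-.407]])
for p in((311,272),(325.5,272),(311,245),(326.5,245)):
    X=ray(K,R,t,*p,.064);print(p,np.round(X,4),"tool",np.round(M.T@(X[:2]-tp),4))
for p in((275.5,154),(277.5,240)):
    X=ray(K,R,t,*p,.008);print(p,np.round(X,4),"tool",np.round(M.T@(X[:2]-tp),4))
for p in((186,300),(221,255),(442,300),(408,255)): 
    print(p,np.round(ray(K,R,t,*p,.2839-.16),3))
```

```text
160 275 324
200 276 325
230 278 325
250 311 324
265 311 324
270 311 324
274 0 0
(311, 272) [0.5603 0.1478 0.064 ] tool [-0.0383 -0.0037]
(325.5, 272) [0.5701 0.1435 0.064 ] tool [-0.0383  0.007 ]
(311, 245) [0.5694 0.1679 0.064 ] tool [-0.0163 -0.0036]
(326.5, 245) [0.5795 0.1633 0.064 ] tool [-0.0163  0.0075]
(275.5, 154) [0.5646 0.2328 0.008 ] tool [ 0.041  -0.0343]
(277.5, 240) [0.531  0.1608 0.008 ] tool [-0.0384 -0.0358]
(186, 300) [0.51  0.192 0.124]
(221, 255) [0.539 0.207 0.124]
(442, 300) [0.632 0.137 0.124]
(408, 255) [0.624 0.169 0.124]
```

Emit:
step_arm:
  deltas:
    - [1,1.5,2,35,1]
    - [1,0,0,35,0]
    - [1,0,0,0,0]
    - [-1,0,0,0,0]
    - [-1,0,0,0,0]
    - [-1,0,0,0,0]
    - [-1,0,0,0,0]
    - [-1,0,0,0,0]
    - [-1,0,0,0,0]
    - [-1,0,0,0,0]
  newtons: 50

```text
time: 3.78
tcp_pos: [0.582, 0.1821, 0.2154]
orientation: [-2.649, -1.689, -0.001]
force: [-1.3, 0.1, 6.3]
grip_width: 0.0089
gripper_force: 49.0
```

Emit:
step_arm:
  deltas:
    - [-1,0,0,-20,0]
    - [-1,0,0,-40,0]
    - [-1,0,0,-40,0]
    - [-1,-47,18,0,0]
    - [-1,-47,18,0,0]
    - [-1,-47,18,0,0]
    - [-1,-47,18,0,0]
    - [-1,-47,18,0,0]
    - [-1,-47,18,0,0]
    - [-1,-47,18,0,0]
    - [-1,-47,18,0,0]

```text
time: 5.15
tcp_pos: [0.5535, -0.2214, 0.3158]
orientation: [2.648, 1.689, 0.001]
force: [-0.2, -0.1, -2.3]
grip_width: 0.009
gripper_force: 49.2
```

Emit:
step_arm:
  deltas:
    - [-1,0,0,0,-6]
    - [-1,0,0,0,-5.5]
    - [-1,0,0,0,0]

```text
time: 5.52
tcp_pos: [0.5537, -0.2199, 0.3155]
orientation: [2.467, 1.944, 0.0]
force: [0.4, -0.4, -2.0]
grip_width: 0.0091
gripper_force: 49.2
```

Run:
```python
from h import *
s=ctrl.get_state();print(s["time"],np.round(s["tcp_pos"],4),s["force"],s["grip_width"]);M=Ro.from_rotvec(s["orientation"]).as_matrix();print(np.round(M,3))
f,K,R,t=cam("wrist");save("w2",f);np.savez("w2.npz",f=f,K=K,R=R,t=t,M=M,p=s["tcp_pos"])
```

```text
5.525 [ 0.5537 -0.2199  0.3155] [ 0.36374853 -0.42581993 -2.01811749] 0.009072147555307828
[[ 0.234  0.972  0.   ]
 [ 0.972 -0.234 -0.   ]
 [-0.     0.    -1.   ]]
```

View pics/w2.png

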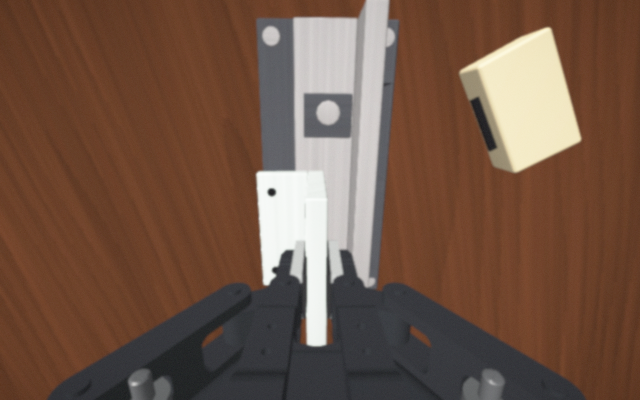

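Wrist view: bracket held upright, left end at v≈172, stop right face edge at v≈137 (u 305–351), ledge front edge u≈294, fence at u≈357–388; everything looks parallel.

Run:
```python
from h import *
d=np.load("w2.npz");f,K,R,t,M,p=[d[k] for k in("f","K","R","t","M","p")]
T=lambda u,v,z:np.round((M.T@(ray(K,R,t,u,v,z)-p))[:2]*1000,1)
g=f.astype(int).mean(2)
for v in(50,75,145,160): 
    e=np.diff(cv2.GaussianBlur(f,(3,3),0).astype(int).mean(2)[v,250:410]);i=[j for j in range(1,len(e)-1) if abs(e[j])>=7 and abs(e[j])>=abs(e[j-1]) and abs(e[j])>=abs(e[j+1])];print(v,[(j+250,int(e[j])) for j in i])
for u in (312,345):
    e=np.diff(cv2.GaussianBlur(f,(3,3),0).astype(int).mean(2)[80:180,u]);i=np.where(abs(e)>8)[0];print("col",u,[(j+80,int(e[j])) for j in i])
u0=.3155-.2154
print("stop R edge",T(305,137,.074),T(351,137,.074))
print("ledge front",T(294,50,.05),T(294.5,150,.05),"fence base",T(356,50,.05),T(352,160,.05))
print("bracket L end foot front",T(257,172,u0+.008),"front right",T(263,284,u0+.008),"upright top",T(308,172,u0+.064),T(324.5,172,u0+.064))
```

```text
50 [(256, 7), (257, 7), (293, 29), (354, -17), (363, 16), (384, -30), (395, -8)]
75 [(293, 31), (353, -17), (362, 15), (383, -28), (393, -7)]
145 [(261, 7), (294, 30), (350, -15), (358, 15), (377, -30)]
160 [(261, 8), (294, 31), (350, -16), (357, 14), (376, -30)]
col 312 [(np.int64(91), -17), (np.int64(92), -28), (np.int64(93), -28), (np.int64(94), -16), (np.int64(135), 16), (np.int64(136), 30), (np.int64(137), 31), (np.int64(138), 17), (np.int64(169), 9), (np.int64(170), 10), (np.int64(171), 8)]
col 345 [(np.int64(91), -14), (np.int64(92), -25), (np.int64(93), -30), (np.int64(94), -21), (np.int64(135), 8), (np.int64(136), 24), (np.int64(137), 32), (np.int64(138), 25), (np.int64(139), 10)]
stop R edge [58.  -7.7] [58.  25.1]
ledge front [118.4 -16. ] [ 45.9 -17.2] fence base [118.4  29.4] [37.8 29.5]
bracket L end foot front [ 39.5 -36.4] front right [-40.2 -37. ] upright top [50.7 -3.2] [50.7  3.8]
```

Emit:
step_arm:
  deltas:
    - [-1,7,8,10,0]
    - [-1,7,9,20,0]
    - [-1,0,0,16,0]
    - [-1,0,0,0,0]
    - [-1,0,0,1,0]
    - [-1,0,0,1,0]
    - [-1,0,0,0,0]

```text
time: 6.45
tcp_pos: [0.5736, -0.2102, 0.2671]
orientation: [2.466, 1.945, 0.0]
force: [-0.9, -0.5, -2.5]
grip_width: 0.0089
gripper_force: 49.1
```

Emit:
step_arm:
  deltas:
    - [-1,0,0,1,0]
    - [-1,0,0,0.5,0]
    - [-1,0,0,0,0]

```text
time: 6.82
tcp_pos: [0.5737, -0.2101, 0.2655]
orientation: [2.466, 1.946, 0.0]
force: [-0.5, -1.0, 0.1]
grip_width: 0.009
gripper_force: 49.5
```

Emit:
step_arm:
  deltas:
    - [-1,0,2,0,0]
    - [-1,0,2,0,0]
    - [-1,0,1,0,0]
    - [-1,0,0,0,0]

```text
time: 7.32
tcp_pos: [0.5787, -0.2113, 0.2654]
orientation: [2.466, 1.946, 0.0]
force: [-1.7, 0.3, 3.0]
grip_width: 0.0091
gripper_force: 50.1
```

Emit:
step_arm:
  deltas:
    - [-1,0,1,-0.3,0]
    - [-1,0,1,0,0]
    - [-1,0,0,0,0]

```text
time: 7.7
tcp_pos: [0.58, -0.2116, 0.2654]
orientation: [-2.465, -1.945, 0.002]
force: [-3.3, 0.2, 5.5]
grip_width: 0.0088
gripper_force: 50.3
```

Emit:
step_arm:
  deltas:
    - [-1,2,0,-0.5,0]
    - [-1,1,0,0,0]
    - [-1,1,0,0,0]
    - [-1,0,0,0,0]

```text
time: 8.2
tcp_pos: [0.581, -0.2077, 0.2655]
orientation: [-2.465, -1.945, 0.002]
force: [-4.7, -1.6, -1.2]
grip_width: 0.0086
gripper_force: 49.5
```

Emit:
step_arm:
  deltas:
    - [-1,1,0,0,0]
    - [-1,1,0,0,0]
    - [-1,0,0,0,0]

```text
time: 8.57
tcp_pos: [0.5812, -0.2066, 0.2657]
orientation: [-2.466, -1.946, 0.004]
force: [-7.2, -6.1, 0.3]
grip_width: 0.0092
gripper_force: 49.5
```

Emit:
step_arm:
  deltas:
    - [-1,0,0,0.5,0]
    - [-1,0,0,0,0]
    - [0,0,0,0,0]
    - [0,0,0,0,0]
    - [0,0,0,0,0]
    - [0,0,0,0,0]
    - [0,0,0,0,0]

```text
time: 9.45
tcp_pos: [0.582, -0.2058, 0.2655]
orientation: [2.466, 1.946, 0.0]
force: [-0.7, -0.7, -0.2]
grip_width: 0.0423
gripper_force: 0.0
```

Run:
```python
from h import *
s=ctrl.get_state();print(s["time"],np.round(s["tcp_pos"],4),s["force"],s["grip_width"])
f,K,R,t=cam("wrist");save("w3",f)
g=cv2.resize(cam("scene")[0][90:200,220:340],None,fx=3.6,fy=3.6,interpolation=cv2.INTER_CUBIC)
save("w3",np.hstack([f[:396,220:500],g]))
```

```text
9.45 [ 0.582  -0.2058  0.2655] [-0.72179047 -0.68869718 -0.22911572] 0.04233354108641526
```

View pics/w3.png

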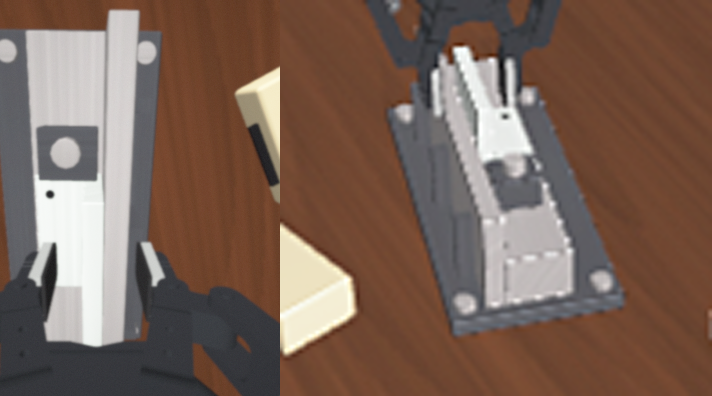

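Bracket stands on the ledge at the fence and its end meets the stop; fingers are off it. Now retreat and turn for the push.

Emit:
step_arm:
  deltas:
    - [0,0,0,-20,0]
    - [0,0,0,-50,0]
    - [-0.4,0,-11,-20,0]
    - [-0.4,-1,-12,0,0]
    - [-0.4,0,0,0,-10]
    - [-0.4,0,0,0,-10]
    - [-0.4,0,0,0,-10]
    - [-0.4,0,0,0,-10]
    - [-0.4,0,0,0,-10]
    - [-0.4,0,0,0,-10]
    - [-0.4,0,0,0,-10]
    - [-0.4,0,0,0,-10]

```text
time: 11.05
tcp_pos: [0.5585, -0.2013, 0.3546]
orientation: [-0.629, -3.076, -0.001]
force: [0.7, 0.3, 0.2]
grip_width: 0.0254
gripper_force: 0.0
```

Emit:
step_arm:
  deltas:
    - [-0.4,0,0,0,-10]
    - [-0.4,0,0,0,0]
    - [-0.4,0,0,50,0]
    - [-0.4,0,0,0,0]

```text
time: 11.55
tcp_pos: [0.5574, -0.2008, 0.3022]
orientation: [-0.372, -3.112, -0.003]
force: [-1.0, 0.3, -0.1]
grip_width: 0.0254
gripper_force: 0.0
```

Run:
```python
from h import *
s=ctrl.get_state();p=s["tcp_pos"];M=Ro.from_rotvec(s["orientation"]).as_matrix();print(s["time"],np.round(p,4),s["force"],s["grip_width"],np.round(M,3))
print("n,m",p[0]*.972-p[1]*.234,p[0]*.234+p[1]*.972)
f,K,R,t=cam("wrist");save("w4",f)
```

```text
11.55 [ 0.5574 -0.2008  0.3022] [-1.00541145  0.33046079 -0.1344425 ] 0.025369922823581394 [[-0.972  0.236 -0.008]
 [ 0.236  0.972  0.003]
 [ 0.008  0.001 -1.   ]]
n,m 0.5888033618603553 -0.06475694580918531
```

View pics/w4.png

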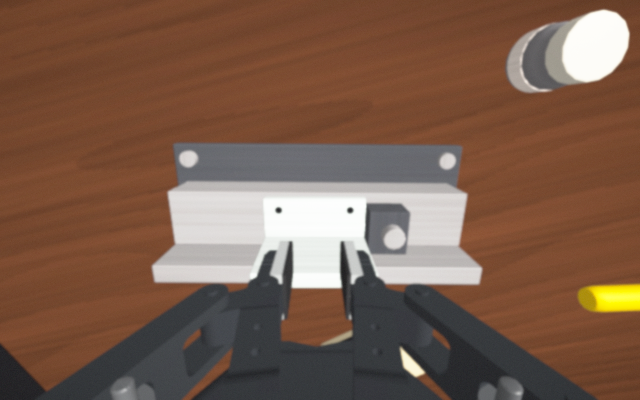

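Bracket's left end touches the stop (u≈367), parallel to the fence; the fingers are centred over it. Descend in front of the upright.

Emit:
step_arm:
  deltas:
    - [-0.4,0,0,20,0]
    - [-0.4,0,0,25,0]
    - [-0.4,0,0,20,0]
    - [-0.4,0,0,0,0]
    - [-0.4,0,0,1,0]
    - [-0.4,0,0,1,0]
    - [-0.4,0,0,0,0]

```text
time: 12.48
tcp_pos: [0.5595, -0.2015, 0.2391]
orientation: [0.368, 3.119, -0.0]
force: [-0.1, -0.1, -0.3]
grip_width: 0.0257
gripper_force: 0.0
```

Emit:
step_arm:
  deltas:
    - [-0.4,0,0,3,0]
    - [-0.4,0,0,2,0]
    - [-0.4,0,0,1,0]
    - [-0.4,0,0,1,0]
    - [-0.4,0,0,0,0]

```text
time: 13.1
tcp_pos: [0.5593, -0.2015, 0.2315]
orientation: [-0.368, -3.12, -0.0]
force: [0.6, 0.6, 0.7]
grip_width: 0.0258
gripper_force: 0.0
```

Emit:
step_arm:
  deltas:
    - [-0.4,0,0,1,0]
    - [-0.4,0,0,0.5,0]
    - [-0.4,0,0,0,0]

```text
time: 13.48
tcp_pos: [0.5593, -0.2015, 0.2313]
orientation: [0.368, 3.12, -0.0]
force: [-3.9, 1.9, 12.9]
grip_width: 0.0258
gripper_force: 6.2
```

Emit:
step_arm:
  deltas:
    - [-0.4,-2,0,-0.7,0]
    - [-0.4,-2,0,0,0]
    - [-0.4,-1,0,0,0]
    - [-0.4,0,0,0,0]

```text
time: 13.98
tcp_pos: [0.563, -0.2023, 0.2313]
orientation: [-0.368, -3.116, -0.001]
force: [-8.5, 1.5, 14.0]
grip_width: 0.026
gripper_force: 6.7
```

Emit:
step_arm:
  deltas:
    - [-0.4,-1,0,0,0]
    - [-0.4,-1,0,0,0]
    - [-0.4,0,0,0,0]

```text
time: 14.35
tcp_pos: [0.5637, -0.2026, 0.2313]
orientation: [-0.368, -3.112, -0.002]
force: [-15.7, 3.7, 20.1]
grip_width: 0.0259
gripper_force: 7.9
```

Emit:
step_arm:
  deltas:
    - [-0.4,0,0,-0.8,0]
    - [-0.4,-0.5,0,0,0]
    - [-0.4,0,0,0,0]
    - [-0.4,0,0,0,0]

```text
time: 14.85
tcp_pos: [0.5638, -0.2026, 0.2313]
orientation: [-0.368, -3.111, -0.003]
force: [-15.0, 2.6, 14.3]
grip_width: 0.0255
gripper_force: 5.6
```

Emit:
step_arm:
  deltas:
    - [-0.4,0,0,0,0]
    - [-0.4,0,0,0,0]
    - [-0.4,0,0,0,0]
    - [-0.4,0,0,0,0]

```text
time: 15.35
tcp_pos: [0.5638, -0.2026, 0.2313]
orientation: [-0.368, -3.111, -0.003]
force: [-15.3, 2.2, 13.9]
grip_width: 0.0258
gripper_force: 5.6
```

Run:
```python
from h import *
f,K,R,t=cam("wrist")
g=cv2.resize(cam("scene")[0][80:200,220:340],None,fx=3.3,fy=3.3,interpolation=cv2.INTER_CUBIC)
save("w5",np.hstack([f[:396,130:510],g]))
```

```text
(no output)
```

View pics/w5.png

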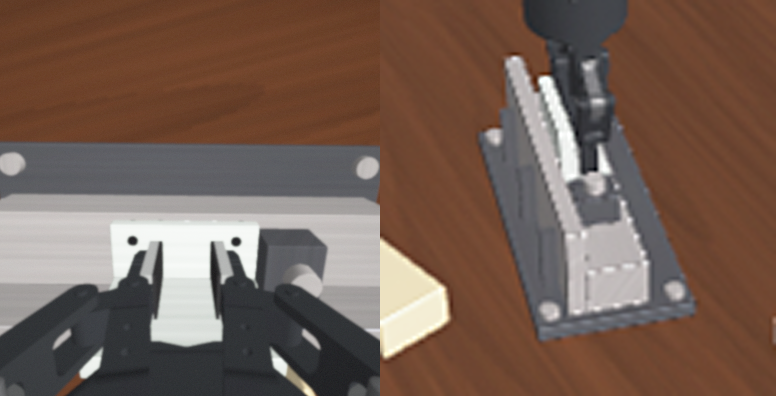

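The end is at the stop, the upright is against the fence, and the push holds steady at about 14 N down and 15 N back. Handing in.

```bash
python3 -c "
from workcell import ctrl
print(ctrl.close_job())"
```

```text
the job is handed in; nothing more can be done
None
```

I stood the bracket on the ledge against the fence and stop, let it go, and handed the job in while the fingers held a steady diagonal push of about 14 N down and 15 N back; no verdict was returned.

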